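# Open a ratchet board holder

## Task

Open the ratchet board holder fully so that the stack of circuit boards in it can be taken out later: press the spring release pad on top of the sliding jaw straight down, and keeping it pressed push the jaw along its bar, away from the boards, until it rests against the end block. Do it by touch alone, with the fingertips: leave the board stack standing in the holder, and do not lift, shift or upset it or the jar, tube and spool standing round it.

Things in the scene. Friction and masses are not known exactly. Their poses are not given: they have to be found in the camera images.
- board_holder: bench holder for circuit boards, screwed down: dark steel base plate 240 x 90 x 8 mm, a flat aluminium bar 50 mm wide running along it (top face 36 mm above the desk), a grey fixed jaw at one end (top 64 mm up) and a grey end block at the other (top 48 mm up). Origin: middle of the base plate's underside, on the desk; x runs along the bar from the fixed jaw to the end block, which is the direction in which the jaw opens (back); z up.
- release_pad (a point): centre of the flat top of the release pad: the free flat area measures 40 mm along the bar by 40 mm across, 80 mm above the desk when up (up to 3 mm lower where the pawl lies part-way down a tooth), the highest part of the holder but for its lip. At the pad's back edge, 20 mm behind this point, an upturned lip 4 mm thick and 12 mm high runs across it for the fingertips to push against. The pad rides on the sliding jaw. Axes as the holder's (x = opening direction, z up).
- release (a joint): travel of the release pad straight down, m: about 0 up, 0.007 fully pressed. A spring resists with about 2.3 N at the start and 4.4 N fully down, and lifts the pad again as soon as it is let go. The ratchet is out of its teeth from 0.0035 to 0.007 only while the pad is kept down. When up it may read as much as 0.003, where the pawl lies part-way down a tooth.
- jaw (a joint): position of the sliding jaw along the bar, m: grows towards the end block; 0.090 is fully open, against the end block, a hard stop; it starts between 0 and 0.03. With the pad up the ratchet (teeth 7 mm apart) blocks it from opening after at most 7 mm of play; with the pad down it slides with less than 1 N and stays where it is left.
- jaw_face (a point): middle of the sliding jaw's clamping face (70 mm wide, 28 mm high, top 66 mm above the desk), 52 mm above the desk; it faces the boards, and the release pad's centre lies 32 mm behind it.
- stack_mid (a point): centre of the loose stack of three green circuit boards, 47 mm along the bar, 66 mm across, 37 mm high, standing on the bar between the jaws; its top is 73 mm above the desk. Light (90 g): it must stay where it is.
- flux_jar_mid (a point): centre of the small jar with a screw lid, 41 mm across, 50 mm high, standing loose beside the holder; leave alone
- spool_mid (a point): centre of the flat braid spool, 51 mm across, 10 mm high, lying loose beside the holder; leave alone
- tube_mid (a point): centre of the small paste tube, 25 mm across, 76 mm high, standing loose on its cap beside the holder; leave alone
Things that resemble listed ones, but are neither listed nor needed, are in the scene too. What is shaped like the part that bears stack_mid but blue or purple is not meant.

How it is judged:
By the outcome, as a careful person would: the job done as asked, in the order asked, and still so for the second after the job is handed in, with the robot touching nothing.
It also fails if it takes over 35 s, if anything falls off the work surface, if the arm or the gripper's body presses on something with over 40 N, if the wrist force passes 120 N, or if a joint passes its speed limit or range.

## Robot

A 6-joint arm with a two-finger parallel gripper is mounted at the origin on a cart in front of the work surface, level with it; the furniture and walls round the work are solid. World frame = base frame: x ahead of the robot, y to its left, z up, the work surface at z = 0. Lengths are in m, angles in rad, forces in N, time in s.
With the tool pointing down it reaches from about 0.3 to 0.75 m from the base axis. Payload 8.5 kg.
Tool frame: the origin (TCP) lies at the very end of the fingers, on their centre line; the grasp point (between the pads) lies 19 mm behind it (grip_depth is the distance from the TCP to the grasp point, in m); z points along the fingers, y is the line along which they close (so a half turn about z gives the same grasp; the last joint's range is limited). The gripper opens to 88 mm and grips with 3 to 60 N. Pads are 18 mm wide; open, the fingers measure 123 mm over their backs; the gripper's body (75 mm by 187 mm) begins 45 mm behind the grasp point.
Start: joints at [0.946, 0.381, 1.297, -0, 1.464, -0.215], TCP at [0.219, 0.504, 0.239] pointing down, gripper open.
Joint ranges: [-3.11, 3.11], [-0.89, 2.33], [0.22, 2.48], [-1.42, 4.56], [0.17, 2.85], [-2.88, 2.88]. Speed limits (rad/s): [2.39, 2.39, 3.14, 3.14, 3.14, 3.14].

## Interface

Orientations are given as a unit quaternion [x, y, z, w].
In Python, from workcell import * gives the robot as it stands.
- The arm moves only by the shell command python3 -m jog 'ROWS' [FORCE]. ROWS is JSON, a list of rows, each a list of 3 entries, a list of its own where there are three numbers: the shift along the world's x, y, z in m, then the turn, a rotation vector about the world's x, y, z in rad, then the closure, from -1 (fully open) to 1 (shut). In form: [[[dx, dy, dz], [rx, ry, rz], claw], ...]. A call has 1 to 8 rows; each row is the pose to reach, as a shift and turn from the pose commanded when the call began; what a row does not reach only later rows make up. A row lasts 1/8 s, in which the tool goes at most 62.5 mm and 10.7 degrees, less where a joint would pass 70% of its speed; a pose out of reach is approached as far as the arm can. A call with a gripper value outside its range is refused whole. The fingers move at their own pace and stop on an object; FORCE is the grip in N (left out, the last holds). Time passes only in rows, so rows that repeat a pose let the fingers close. It gives the time, the measured TCP pose, the force, the opening and the grip force at its end, in the units of the state.
- observe(): the state, without advancing time (a new reading comes with each control period).
- get_image(name): name is "scene" or "top" or "wrist"; returns (picture, depth): 480x640x3 uint8, red, green, blue; 480x640 float32, m along the optical axis (not along the pixel's ray), 0 where there is no reading.
- calibration(name): a dict with "fx", "fy", "cx", "cy" (pixels), "R" (3x3) and "t" (3): a world point X has camera coordinates R X + t. Camera axes: x right, y down, z forward; pixel columns grow to the right and rows downward; lengths in m; the calibration is good to about 2 mm. A picture is of the moment at which its call begins: read the wrist's pose just before it. calibration takes no time and is no camera call; for the wrist camera it gives the pose at the moment of the call.
- job_done(): hands the job in; it is judged then, once.
The state is a dict: "time": time; "joint_positions": joint angles; "joint_vel": joint speeds; "effort": joint torques, N m; "tool_pos": TCP position; "eef_rot": TCP orientation; "wrist_force": force on the tool from outside, world axes, zero at the start; "wrist_torque": the same for the moment, N m; "opening": finger opening in m; "grip_force": force on a finger pad.
Only numpy, scipy, OpenCV 4.12 (cv2) and the standard library are available. Lean on these libraries where they do the work, as an engineer would, in place of code of your own. Each camera call takes 0.05 s, during which the arm holds its last target. There are 200 camera calls.

## Working session

There is one attempt and no reset: what is moved stays moved. The work goes in short steps, Python scripts to look and compute and a shell command to move; the robot and the scene stay as the last step left them, time stands still between calls to the robot, and variables do not carry over. Pictures are saved under pics/ and viewed, at most 10 in all, crops included, and the job is handed in when it is done.

```bash
mkdir -p pics; python3 - <<'E'
from workcell import *
import cv2,numpy as np
for n in("top","scene"):
    p,d=get_image(n); cv2.imwrite(f"pics/{n}0.png",p[:,:,::-1]); np.savez(f"{n}0.npz",p=p,d=d)
    c=calibration(n); print(n,{k:np.round(v,3).tolist() for k,v in c.items()})
s=observe();print(s["time"],s["tool_pos"],s["eef_rot"],s["opening"],s["wrist_force"])
E
```

```text
top {'fx': 578.543, 'fy': 578.543, 'cx': 317.389, 'cy': 235.956, 'R': [[0.019, -0.999, -0.029], [-0.998, -0.018, -0.06], [0.059, 0.03, -0.998]], 't': [-0.03, 0.545, 0.899]}
scene {'fx': 578.181, 'fy': 578.181, 'cx': 330.915, 'cy': 235.112, 'R': [[0.905, -0.425, -0.013], [-0.341, -0.709, -0.617], [0.253, 0.563, -0.787]], 't': [-0.502, 0.209, 0.806]}
0.1 [0.2189965  0.50425911 0.23822294] [ 2.03478120e-01  9.79079290e-01 -5.73181204e-04 -2.64543833e-04] 0.08800636175348385 [-0.28403338  0.83494932  0.12876193]
```

View pics/top0.png

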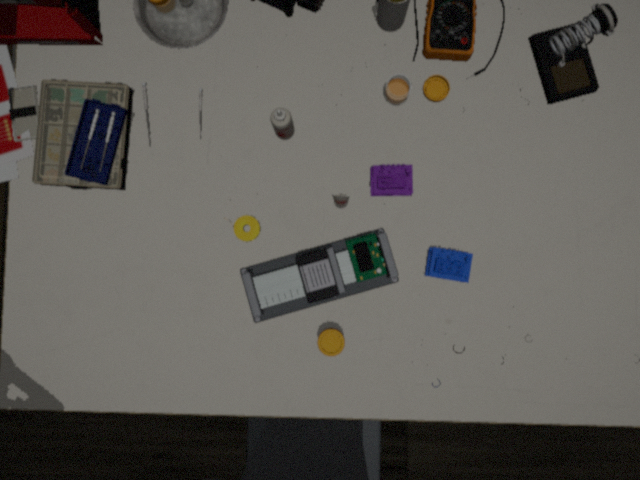

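View pics/scene0.png

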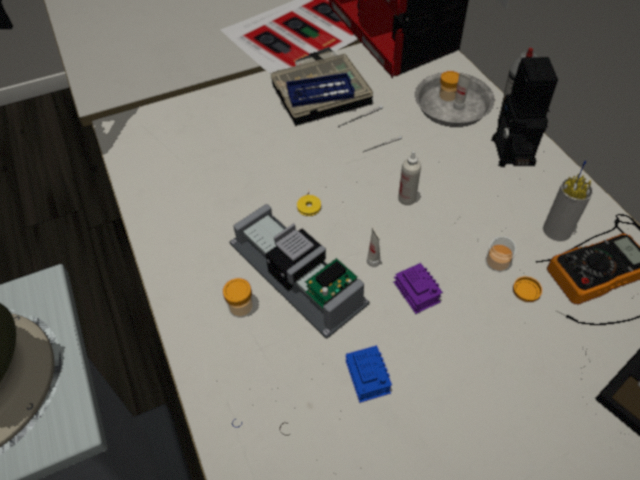

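The top view shows the holder with the fixed jaw and green stack at about (375,255), the striped pad at (320,275) and the end block at (255,295). The jar is at (331,342), the spool at (247,228) and the tube at (341,200). I'll zoom in and measure next.

```bash
cat > h.py <<'E'
import numpy as np,cv2
from workcell import *
def ray(c,u,v,z):
    R=np.array(c["R"]);t=np.array(c["t"]);o=-R.T@t
    d=R.T@np.array([(u-c["cx"])/c["fx"],(v-c["cy"])/c["fy"],1]);return o+d*(z-o[2])/d[2]
def cloud(c,d):
    v,u=np.mgrid[:480,:640];P=np.stack([(u-c["cx"])/c["fx"]*d,(v-c["cy"])/c["fy"]*d,d],-1)
    return (P-np.array(c["t"]))@np.array(c["R"])
E
python3 - <<'E'
from h import *
f=np.load("top0.npz");c=calibration("top");P=cloud(c,f["d"])
np.set_printoptions(precision=4,suppress=True)
z=P[...,2]; print("desk",np.median(z[380:400,100:200]))
roi=np.zeros((480,640),bool);roi[225:325,235:402]=1
for lo,hi in((.004,.02),(.033,.04),(.044,.052),(.06,.068),(.070,.0765),(.0765,.083),(.085,.1)):
    m=roi&(z>lo)&(z<hi);print(lo,hi,m.sum(),np.median(P[m],0) if m.any() else 0)
for n,q in zip("ABCD",[(241,268),(383,229),(398,278),(256,321)]):print(n,ray(c,*q,.008))
im=cv2.resize(f["p"][220:330,230:410,::-1],None,fx=4.4,fy=4.4,interpolation=cv2.INTER_CUBIC);im=np.clip(im*1.6,0,255);cv2.imwrite("pics/c0.png",im)
E
```

```text
desk 0.00036215256918096465
0.004 0.02 2669 [0.4837 0.0174 0.008 ]
0.033 0.04 1886 [0.4727 0.0285 0.036 ]
0.044 0.052 457 [0.4578 0.0769 0.0481]
0.06 0.068 2246 [ 0.5056 -0.078   0.063 ]
0.07 0.0765 478 [ 0.5063 -0.0867  0.0724]
0.0765 0.083 622 [ 0.4857 -0.0239  0.0783]
0.085 0.1 75 [ 0.4799 -0.0037  0.0894]
A [0.4927 0.1016 0.008 ]
B [ 0.559  -0.1236  0.008 ]
C [ 0.4817 -0.1483  0.008 ]
D [0.4092 0.0754 0.008 ][ WARN:0@0.782] global loadsave.cpp:1063 imwrite_ Unsupported depth image for selected encoder is fallbacked to CV_8U.
```

View pics/c0.png

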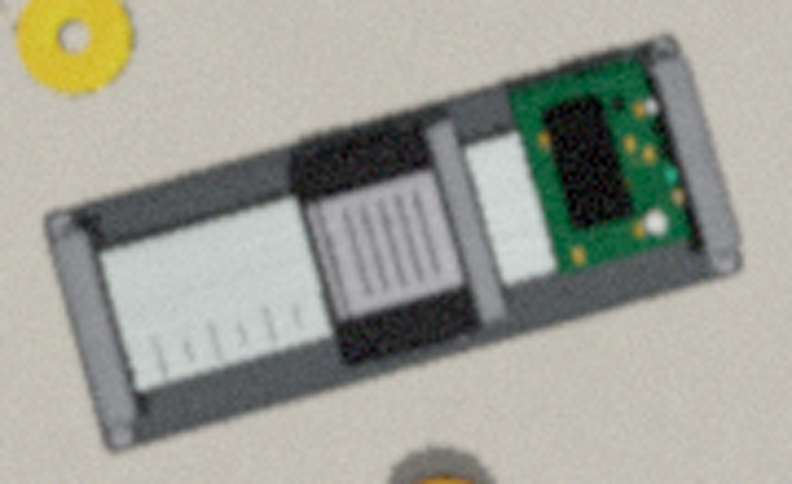

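```bash
python3 -m jog '[[[0.027,-0.053,0],[0,0,-0.087],1],[[0.053,-0.106,0],[0,0,-0.173],1],[[0.08,-0.159,0],[0,0,-0.26],1],[[0.107,-0.212,0],[0,0,-0.347],1],[[0.134,-0.265,0],[0,0,-0.434],1],[[0.16,-0.317,0],[0,0,-0.52],1],[[0.187,-0.37,0],[0,0,-0.607],1],[[0.214,-0.423,0],[0,0,-0.694],1]]' 15
python3 -m jog '[[[0.027,-0.053,-0.02],[0,0,-0.087],1],[[0.053,-0.101,-0.04],[0,0,-0.173],1],[[0.053,-0.101,-0.08],[0,0,-0.173],1],[[0.053,-0.101,-0.08],[0,0,-0.173],1]]'
python3 - <<'E'
from h import *
np.set_printoptions(precision=4,suppress=True)
s=observe();print(s["time"],s["tool_pos"],s["eef_rot"],s["opening"],s["wrist_force"],s["joint_positions"])
for n in("wrist","top","scene"):
    p,d=get_image(n);np.savez(n+"1.npz",p=p,d=d,**calibration(n))
    cv2.imwrite(f"pics/{n}1.png",p[:,:,::-1])
E
```

```text
time: 1.1
tool_pos: [0.4336, 0.0796, 0.2387]
eef_rot: [0.526, 0.851, 0.0, -0.0]
wrist_force: [0.6, 0.9, 0.4]
opening: 0.0102
grip_force: 0.0
time: 1.6
tool_pos: [0.4848, -0.0196, 0.1567]
eef_rot: [0.596, 0.803, -0.001, -0.003]
wrist_force: [-1.0, 0.2, -0.5]
opening: 0.0004
grip_force: 0.0
1.6 [ 0.4848 -0.0196  0.1567] [ 0.5963  0.8028 -0.0011 -0.0029] 0.0004224075453183614 [-1.0285  0.206  -0.5392] [-0.285   0.3534  1.6024  0.      1.192  -0.5781]
```

View pics/wrist1.png

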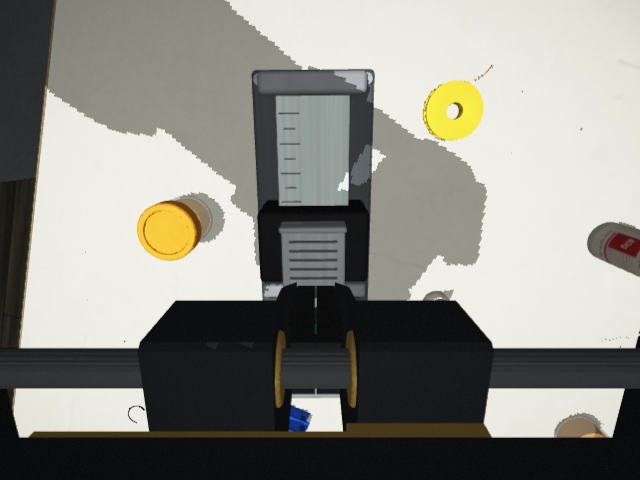

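The wrist view shows the bar lined up with the image vertical. The lip is at about (313,226), the end block at (313,82), and the fingertips are over the front half of the pad. I'll measure the lip, axis and stop from depth.

```bash
python3 - <<'E'
from h import *
np.set_printoptions(precision=4,suppress=True)
f=np.load("wrist1.npz");P=cloud(f,f["d"]);z=P[...,2];u,v=np.meshgrid(range(640),range(480))
m=(u>265)&(u<360)&(v>210)&(v<283)
lip=P[m&(z>.084)&(z<.098)];pad=P[m&(z>.074)&(z<.083)]
bar=(u>225)&(u<385)&(v>60)&(v<225)&(z>.003)&(z<.02);b=P[bar]
eb=P[(v<110)&(u>245)&(u<380)&(z>.044)&(z<.053)]
# axis from base plate left/right edge in wrist view
L=[ray(f,u_,v_,.008) for u_,v_ in((254,85),(258,198),(374,85),(370,198))]
a1=L[0]-L[1];a2=L[2]-L[3];print("angles",[np.degrees(np.arctan2(a[1],a[0])) for a in(a1,a2)])
r=cv2.minAreaRect(lip[:,:2].astype(np.float32)*1000);print("lip",np.median(lip,0),len(lip),r)
x=np.array([-.289,.957]);y=np.array([-.957,-.289])
for n,q in(("lip",lip),("pad",pad),("eb",eb)):
    print(n,len(q),"x",np.percentile(q[:,:2]@x,[2,50,98]),"y",np.percentile(q[:,:2]@y,[2,50,98]),"z",np.percentile(q[:,2],[5,50,95]))
s=observe();t=s["tool_pos"];print("tcp",t[:2]@x,t[:2]@y,t)
E
```

```text
angles [np.float64(106.55417986353079), np.float64(107.07479241518891)]
lip [ 0.4797 -0.0041  0.0905] 602 ((479.8178405761719, -4.53784704208374), (39.34617233276367, 4.211014747619629), 17.142044067382812)
lip 602 x [-0.1449 -0.1424 -0.141 ] y [-0.4766 -0.4581 -0.439 ] z [0.085  0.0905 0.0918]
pad 3265 x [-0.1796 -0.1628 -0.1413] y [-0.477  -0.458  -0.4389] z [0.0779 0.0792 0.0804]
eb 2593 x [-0.0642 -0.0575 -0.0508] y [-0.4901 -0.4572 -0.4244] z [0.0463 0.0485 0.0498]
tcp -0.15896501672869906 -0.46008781610373406 [ 0.4866 -0.0192  0.1602]
```

```bash
python3 -m jog '[[[-0.002,-0.001,-0.03],[0,0,0],1],[[-0.002,-0.001,-0.06],[0,0,0],1],[[-0.002,-0.001,-0.074],[0,0,0],1],[[-0.002,-0.001,-0.074],[0,0,0],1],[[-0.002,-0.001,-0.074],[0,0,0],1],[[-0.002,-0.001,-0.074],[0,0,0],1]]'
python3 -m jog '[[[0,0,-0.002],[0,0,0],1],[[0,0,-0.004],[0,0,0],1],[[0,0,-0.006],[0,0,0],1],[[0,0,-0.006],[0,0,0],1],[[0,0,-0.006],[0,0,0],1]]'
```

```text
time: 2.5
tool_pos: [0.4846, -0.0205, 0.0858]
eef_rot: [0.596, 0.803, 0.0, 0.001]
wrist_force: [0.1, -0.1, -0.4]
opening: 0.0004
grip_force: 0.0
time: 3.12
tool_pos: [0.4841, -0.0206, 0.0787]
eef_rot: [0.596, 0.803, -0.0, -0.0]
wrist_force: [0.3, -0.6, -0.1]
opening: 0.0004
grip_force: 0.0
```

```bash
python3 -m jog '[[[0,0,-0.001],[0,0,0],1],[[0,0,-0.002],[0,0,0],1],[[0,0,-0.002],[0,0,0],1],[[0,0,-0.002],[0,0,0],1]]'
python3 -m jog '[[[0,0,-0.001],[0,0,0],1],[[0,0,-0.002],[0,0,0],1],[[0,0,-0.003],[0,0,0],1],[[0,0,-0.003],[0,0,0],1],[[0,0,-0.003],[0,0,0],1]]'
```

```text
time: 3.62
tool_pos: [0.4842, -0.0206, 0.0768]
eef_rot: [0.596, 0.803, 0.0, 0.0]
wrist_force: [-0.7, 0.5, 2.7]
opening: 0.0006
grip_force: 1.4
time: 4.25
tool_pos: [0.4842, -0.0206, 0.0738]
eef_rot: [0.596, 0.803, 0.0, 0.0]
wrist_force: [0.0, 1.3, 4.5]
opening: 0.0004
grip_force: 1.9
```

```bash
python3 -m jog '[[[-0.0009,0.0029,0],[0,0,0],1],[[-0.0017,0.0057,0],[0,0,0],1],[[-0.0026,0.0086,0],[0,0,0],1],[[-0.0035,0.0115,0],[0,0,0],1],[[-0.0043,0.0144,0],[0,0,0],1],[[-0.0043,0.0144,0],[0,0,0],1]]'
python3 - <<'E'
from h import *
np.set_printoptions(precision=4,suppress=True)
s=observe();print(s["tool_pos"],s["wrist_force"])
p,d=get_image("wrist");cv2.imwrite("pics/w2.png",p[:,:,::-1]);f=calibration("wrist");P=cloud(f,d);z=P[...,2]
x=np.array([-.289,.957]);y=np.array([-.957,-.289]);X=P[...,:2]@x;Y=P[...,:2]@y
m=(abs(Y+.458)<.018)
for a,b in((.08,.1),(.044,.053),(.033,.040),(.054,.07)):
    q=X[m&(z>a)&(z<b)&(X>-.16)];print(a,b,len(q),np.percentile(q,[1,50,99]) if len(q) else 0)
E
```

```text
time: 5.0
tool_pos: [0.4796, -0.0058, 0.0737]
eef_rot: [0.596, 0.803, 0.0, -0.0]
wrist_force: [-0.1, -0.0, 3.1]
opening: 0.0006
grip_force: 1.9
[ 0.4796 -0.0058  0.0737] [-0.0949 -0.0128  3.0608]
0.08 0.1 2863 [-0.1424 -0.1343 -0.1253]
0.044 0.053 3235 [-0.1219 -0.0581 -0.0503]
0.033 0.04 9291 [-0.1219 -0.0915 -0.0642]
0.054 0.07 1605 [-0.1277 -0.1242 -0.1214]
```

The jaw has followed by about 10 mm and slides freely. The gap left to the end block is about 57 mm.

```bash
python3 -m jog '[[[-0.0014,0.0048,0],[0,0,0],1],[[-0.0029,0.0096,0],[0,0,0],1],[[-0.0043,0.0144,0],[0,0,0],1],[[-0.0058,0.0191,0],[0,0,0],1],[[-0.0072,0.0239,0],[0,0,0],1],[[-0.0087,0.0287,0],[0,0,0],1],[[-0.0101,0.0335,0],[0,0,0],1],[[-0.0116,0.0383,0],[0,0,0],1]]'
python3 -m jog '[[[-0.0009,0.0029,0],[0,0,0],1],[[-0.0017,0.0057,0],[0,0,0],1],[[-0.0026,0.0086,0],[0,0,0],1],[[-0.0035,0.0115,0],[0,0,0],1],[[-0.0038,0.0124,0],[0,0,0],1],[[-0.0038,0.0124,0],[0,0,0],1]]'
python3 - <<'E'
from h import *
np.set_printoptions(precision=4,suppress=True)
p,d=get_image("wrist");cv2.imwrite("pics/w3.png",p[:,:,::-1]);f=calibration("wrist");P=cloud(f,d);z=P[...,2]
s=observe();print(s["tool_pos"],s["wrist_force"])
x=np.array([-.289,.957]);y=np.array([-.957,-.289]);X=P[...,:2]@x;Y=P[...,:2]@y
m=(abs(Y+.458)<.018)
for a,b in((.044,.053),(.033,.040)):
    q=X[m&(z>a)&(z<b)&(X>-.11)];print(a,b,len(q),np.percentile(q,[1,50,99]) if len(q) else 0)
E
```

```text
time: 6.05
tool_pos: [0.4681, 0.0325, 0.0737]
eef_rot: [0.596, 0.803, -0.0, -0.0]
wrist_force: [-2.2, -0.3, 4.8]
opening: 0.0003
grip_force: 1.9
time: 6.8
tool_pos: [0.4644, 0.0447, 0.0737]
eef_rot: [0.596, 0.803, 0.0, -0.0]
wrist_force: [-1.8, 0.1, 4.1]
opening: 0.0005
grip_force: 1.9
[0.4644 0.0446 0.0738] [-1.8429 -0.0229  4.5522]
0.044 0.053 2647 [-0.0692 -0.0574 -0.0498]
0.033 0.04 724 [-0.0701 -0.0676 -0.0497]
```

View pics/w3.png

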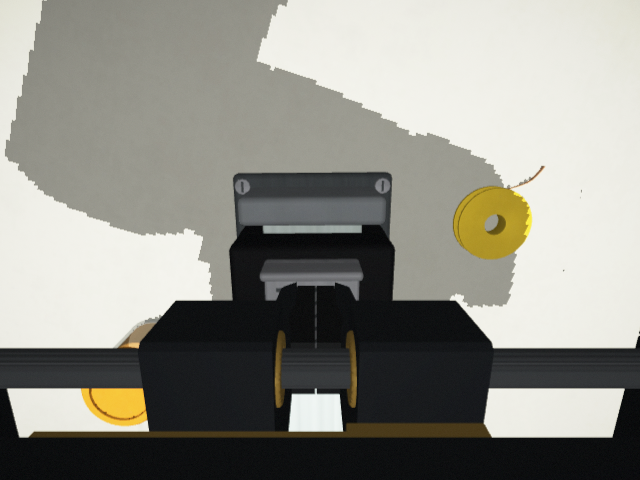

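The jaw is near the end block: a sliver of bar about 5 mm wide still shows at (312,228). I'll finish slowly.

```bash
python3 -m jog '[[[-0.0003,0.001,0],[0,0,0],1],[[-0.0006,0.0019,0],[0,0,0],1],[[-0.0009,0.0029,0],[0,0,0],1],[[-0.0012,0.0038,0],[0,0,0],1],[[-0.0012,0.0038,0],[0,0,0],1]]'
python3 -m jog '[[[-0.0003,0.001,0],[0,0,0],1],[[-0.0006,0.0019,0],[0,0,0],1],[[-0.0006,0.0019,0],[0,0,0],1],[[-0.0006,0.0019,0],[0,0,0],1]]'
```

```text
time: 7.48
tool_pos: [0.4632, 0.0485, 0.0738]
eef_rot: [0.596, 0.803, 0.0, -0.0]
wrist_force: [-2.1, 0.5, 4.3]
opening: 0.0008
grip_force: 1.9
time: 7.98
tool_pos: [0.4631, 0.0502, 0.0739]
eef_rot: [0.596, 0.803, 0.0, 0.001]
wrist_force: [1.8, -1.7, 3.5]
opening: 0.0007
grip_force: 1.9
```

```bash
python3 -m jog '[[[-0.0003,0.001,0],[0,0,0],1],[[-0.0003,0.001,0],[0,0,0],1],[[-0.0003,0.001,0],[0,0,0],1]]'
python3 - <<'E'
from h import *
np.set_printoptions(precision=4,suppress=True)
p,d=get_image("wrist");cv2.imwrite("pics/w4.png",p[:,:,::-1]);s=observe();print(s["tool_pos"],s["wrist_force"])
E
```

```text
time: 8.35
tool_pos: [0.4625, 0.0513, 0.0738]
eef_rot: [0.596, 0.803, 0.0, 0.0]
wrist_force: [1.9, -0.9, 2.2]
opening: 0.0003
grip_force: 1.9
[0.4625 0.0513 0.0738] [ 2.0638 -1.6595  3.2314]
```

View pics/w4.png

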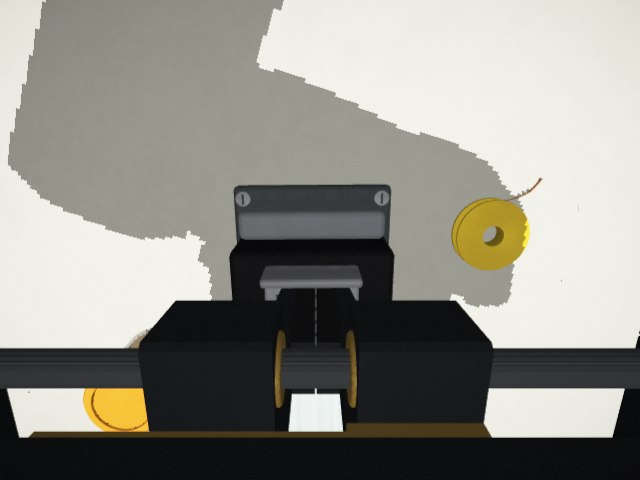

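The bar is now hidden, and the lip at (312,275) has moved nearer the fingers. The jaw has probably met the block while the tips slide towards the lip, so I'll push until the force rises.

```bash
python3 -m jog '[[[-0.0004,0.0014,0],[0,0,0],1],[[-0.0009,0.0029,0],[0,0,0],1],[[-0.0009,0.0029,0],[0,0,0],1],[[-0.0009,0.0029,0],[0,0,0],1]]'
python3 -c "
from workcell import *
s=observe();print(s['tool_pos'],s['wrist_force'])"
```

```text
time: 8.9
tool_pos: [0.4616, 0.0534, 0.0738]
eef_rot: [0.596, 0.803, -0.001, 0.001]
wrist_force: [1.9, -7.2, 3.6]
opening: 0.0002
grip_force: 5.7
[0.4616346  0.05343598 0.07381882] [ 1.94017159 -7.21657751  3.62743747]
```

7 N along the bar confirms the hard stop. I'll lift straight up while still pushing, ease off the lip once the tips are clear of the pad top, then retreat upward.

```bash
python3 -m jog '[[[0,0,0.003],[0,0,0],1],[[0,0,0.006],[0,0,0],1],[[0,0,0.009],[0,0,0],1],[[0,0,0.011],[0,0,0],1],[[0.0009,-0.0029,0.013],[0,0,0],1],[[0.0009,-0.0029,0.02],[0,0,0],1],[[0.0009,-0.0029,0.05],[0,0,0],1],[[0.0009,-0.0029,0.09],[0,0,0],1]]'
python3 -m jog '[[[0,0,0.05],[0,0,0],1],[[-0.04,0.03,0.09],[0,0,0],1],[[-0.09,0.06,0.09],[0,0,0],1],[[-0.12,0.11,0.09],[0,0,0],1],[[-0.14,0.16,0.09],[0,0,0],1],[[-0.15,0.21,0.09],[0,0,0],1],[[-0.15,0.21,0.09],[0,0,0],1]]'
python3 - <<'E'
from h import *
np.set_printoptions(precision=4,suppress=True)
s=observe();print(s["time"],s["tool_pos"],s["wrist_force"])
g=np.load("top0.npz")
p,d=get_image("top")
c=calibration("top");P=cloud(c,d);P0=cloud(c,g["d"])
for n,q,e in(("0",P0,g["p"]),("1",P,p)):
    h=cv2.cvtColor(e,cv2.COLOR_RGB2HSV);roi=np.zeros((480,640),bool);roi[225:290,340:400]=1
    m=roi&(h[...,0]>50)&(h[...,0]<85)&(h[...,1]>120);print(n,"green",m.sum(),np.argwhere(m).mean(0))
    m=np.zeros((480,640),bool);m[230:325,240:345]=1;m&=(q[...,2]>.085)&(q[...,2]<.1);print("lip",m.sum(),np.median(q[m],0),np.median(q[m],0)[:2]@[-.289,.957])
a=np.hstack([g["p"][180:370,220:410],p[180:370,220:410]])[:,:,::-1]
cv2.imwrite("pics/cmp.png",cv2.resize(a,None,fx=2.1,fy=2.1))
E
```

```text
time: 9.9
tool_pos: [0.4615, 0.0517, 0.1644]
eef_rot: [0.596, 0.803, -0.0, -0.001]
wrist_force: [0.5, -1.5, -0.6]
opening: 0.0008
grip_force: 0.0
time: 10.78
tool_pos: [0.3106, 0.2635, 0.2539]
eef_rot: [0.594, 0.805, -0.0, -0.0]
wrist_force: [0.5, 0.0, -0.1]
opening: 0.0007
grip_force: 0.0
10.775 [0.3106 0.2635 0.2539] [ 0.4615  0.01   -0.1395]
0 green 814 [256.2236 366.2039]
lip 75 [ 0.4799 -0.0037  0.0894] -0.14220048205432986
1 green 820 [256.2817 366.1024]
lip 89 [0.4583 0.0651 0.0908] -0.07014524527479388
```

View pics/cmp.png

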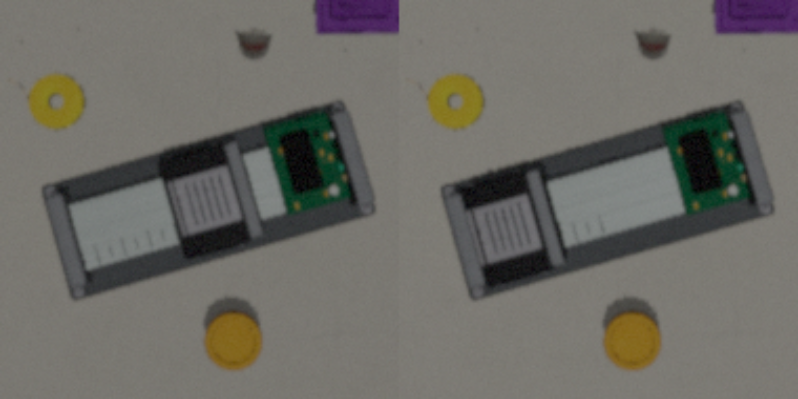

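The jaw now rests against the end block, 72 mm further along. The stack, jar, tube and spool have not moved, and the robot is clear.

```bash
python3 -c "
from workcell import *
print(job_done())"
```

```text
the job is handed in; nothing more can be done
None
```

I opened the board holder fully: with the release pad held down, I pushed the jaw 72 mm back until it rested against the end block (about 7 N at the stop). The top camera shows the board stack, jar, tube and spool where they were; I handed the job in at about 11 s with the robot touching nothing.

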